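# Stand the fallen ball-head post on its foot

## Task

On the green assembly bench, take the fallen post with the orange ball by its ball and tip it up until it stands upright on its square foot, letting go only once it stands. Keep the foot on the bench as the pivot the whole time, about where it lies now: do not carry the post through the air or drag it elsewhere. Leave the post with the blue ball and the black mount block as they are.

Things in the scene. Friction and masses are not known exactly. Their poses are not given: they have to be found in the camera images.
- orange_post: Post lying level, 150 mm long, 0.45-0.7 kg: dark steel square foot 44 x 44 x 24 mm (heavy), 16 mm steel shaft, orange ball of 44 mm diameter. Origin on its axis at mid-length (22 mm up while lying); x runs from foot to ball: the sole (outer face of the foot) at x = -75 mm, ball centre at +53 mm. Lying, z is up. The ball is a swivel head: gripped across y, it lets the post swing freely about y.
- orange_foot (a point): Centre of the sole of the orange post's foot: 22 mm up while lying, at bench height when standing. Tipped up, the post pivots on the sole's lower edge, straight below this point at the start; the ball's centre, 128 mm from the sole, swings over that edge and ends 128 mm up, 22 mm beyond the edge on the side away from where the ball lay.
- blue_post: Bystander: a second post of the same shape and size, lying, with a blue ball instead. Origin and axes as on the orange post. Must not be disturbed.
- mount_block: Bystander: black swivel mount standing loose between the posts: base 40 x 36 x 16 mm, a round black neck of 28 mm diameter and a steel stud on top, 44 mm high in all. Origin at the centre of its underside. Must not be disturbed.
There are look-alikes about, which are no part of the job. Leave any red or yellow look-alike of the orange_post alone.

How it is judged:
By the outcome, as a careful person would: the job done as asked, in the order asked, and still so for the second after the job is handed in, with the robot touching nothing.
It also fails if it takes over 35 s, if anything falls off the work surface, if the arm or the gripper's body presses on something with over 40 N, if the wrist force passes 120 N, or if a joint passes its speed limit or range.

## Robot

A 6-joint arm with a two-finger parallel gripper is mounted at the origin on the work surface. World frame = base frame: x ahead of the robot, y to its left, z up, the work surface at z = 0. Lengths are in mm, angles in rad, forces in N, time in s.
With the tool pointing down it reaches from about 350 to 875 mm from the base axis. Payload 4.2 kg.
Tool frame: the origin (TCP) lies between the finger pads; the fingertips stand 11 mm ahead of it and the grasp point (between the pads) lies 8 mm behind it; z points along the fingers, y is the direction in which the jaws open and shut (so a half turn about z gives the same grasp; the last joint's range is limited). The gripper opens to 85 mm and grips with 20 to 120 N. Pads are 22 mm wide; open, the fingers measure 114 mm over their backs; the gripper's body (76 mm by 85 mm) begins 54 mm behind the grasp point. The pads swing forward as they close: fully open they stand 13 mm farther back than shut.
Start: joints at [1.363, 0.385, 0.008, 0, -1.194, -0.259], TCP at [281.236, 558.127, 216.512] pointing down, gripper open.
Joint ranges: [-3.14, 3.14], [-1.21, 2.06], [-1.07, 1.41], [-3.16, 2.05], [-2.99, -0.16], [-3.1, 3.1]. Speed limits (rad/s): [2.79, 2.79, 3.14, 3.14, 3.14, 3.14].

## Interface

Orientations are given as a unit quaternion [x, y, z, w].
In Python, from bench import * gives the robot as it stands.
- The arm moves only by the tool servo_tool, never from a script. Its argument "rows" is a list of rows, each a list of 7 numbers: the opening, from 0 (shut) to 1 (fully open), then the shift along the tool's x, y, z in cm, then the turn, a rotation vector about the tool's x, y, z in degrees. A call has 1 to 12 rows; each row shifts and turns the commanded pose from where the row before left it, along the tool's axes as they then stand; what a row does not reach is not made up. A row lasts 1/10 s, in which the tool goes at most 50 mm and 8.59 degrees, less where a joint would pass 70% of its speed; a pose out of reach is approached as far as the arm can. A call is refused whole if a number of a shift passes 5 or a number of a turn 8.59, either way. A call with a gripper value outside its range is refused whole. The fingers move at their own pace and stop on an object; the grip force is fixed at half the most. Time passes only in rows, so rows that do not move let the fingers close. It gives the time, the measured TCP pose, the force and the opening at its end, in the units of the state.
- read_state(): the state, without advancing time (a new reading comes with each control period).
- get_image(name): name is "scene" or "top" or "wrist"; returns a dict with "image" (400x640x3 uint8, red, green, blue), "mtx" (3x3 intrinsics, pixels), "extrinsics" (4x4, takes a point from camera to world coordinates). Camera axes: x right, y up, looking along -z (the intrinsics and any distortion apply to the point x, -y, -z); pixel columns grow to the right and rows downward; lengths in mm; the calibration is good to about 2 mm. A picture is of the moment at which its call begins. There is no depth.
- job_done(): hands the job in, once; it reports no verdict.
The state is a dict: "clock": time; "joints": joint angles; "joint_vel": joint speeds; "joint_efforts": joint torques, N m; "position": TCP position; "ee_rot": TCP orientation; "contact_force": force on the tool from outside, world axes, zero at the start; "wrist_torque": the same for the moment, N m; "gripper_width": finger opening in mm.
Only numpy, scipy, OpenCV 4.12 (cv2) and the standard library are available. Lean on these libraries where they do the work, as an engineer would, in place of code of your own. Each camera call takes 0.05 s, during which the arm holds its last target. There are 200 camera calls.

## Working session

There is one attempt and no reset: what is moved stays moved. The work goes in short steps, Python scripts to look and compute and a tool call to move; the robot and the scene stay as the last step left them, time stands still between calls to the robot, and variables do not carry over. Pictures are saved under pics/ and viewed, about 8 in all and at most 12, crops included, and the job is handed in when it is done.

Besides the shell and the picture viewer there is one more tool, called after "Emit:" by a JSON object that holds its "api" and its "payload". servo_tool: Moves the arm, as the interface text tells. Its arguments: {"type":"object","properties":{"rows":{"type":"array","items":{"type":"array","items":{"type":"number"}}}},"required":["rows"]}

```bash
mkdir -p pics; ls; python3 - <<'E'
from bench import *
import cv2, numpy as np
s=read_state(); print(s)
for n in ("scene","top"):
    d=get_image(n); cv2.imwrite(f"pics/{n}0.png",d["image"][:,:,::-1]); print(n,np.round(d["mtx"],1).tolist(),np.round(d["extrinsics"],3).tolist(),[k for k in d])
    np.savez(f"{n}0.npz",**{k:d[k] for k in("image","mtx","extrinsics")})
E
```

```text
pics
{'clock': 0.0, 'joints': array([ 1.36259277e+00,  3.85575729e-01,  6.60936026e-03, -5.34619145e-04,
       -1.19397931e+00, -2.58617098e-01]), 'joint_vel': array([ 5.43285118e-05,  7.46698060e-05,  1.72871288e-03,  4.92352041e-05,
        1.27430871e-04, -2.94161124e-04]), 'joint_efforts': array([-2.76241499e-04, -3.92288446e+01,  1.88400757e+01,  4.18612942e+00,
       -4.62785349e-03,  3.91010147e-06]), 'position': array([280.96750445, 557.58880799, 215.39830861]), 'ee_rot': array([ 9.72859848e-01, -2.31392524e-01, -2.21284327e-04,  1.08059404e-03]), 'contact_force': array([ 0.79204268, -0.71719233,  0.3237741 ]), 'wrist_torque': array([ 0.00783559, -0.00805988,  0.02399205]), 'gripper_width': 85.47462921897223}
scene [[493.5, 0.0, 319.5], [0.0, 493.5, 201.7], [0.0, 0.0, 1.0]] [[-0.804, -0.344, 0.485, 918.408], [0.595, -0.446, 0.669, 747.327], [-0.014, 0.827, 0.563, 641.786], [0.0, 0.0, 0.0, 1.0]] ['image', 'mtx', 'extrinsics']
top [[415.8, 0.0, 317.6], [0.0, 415.8, 197.3], [0.0, 0.0, 1.0]] [[-0.006, 0.983, -0.186, 238.401], [-1.0, -0.004, 0.008, 66.621], [0.007, 0.186, 0.983, 1057.949], [0.0, 0.0, 0.0, 1.0]] ['image', 'mtx', 'extrinsics']
```

View pics/scene0.png

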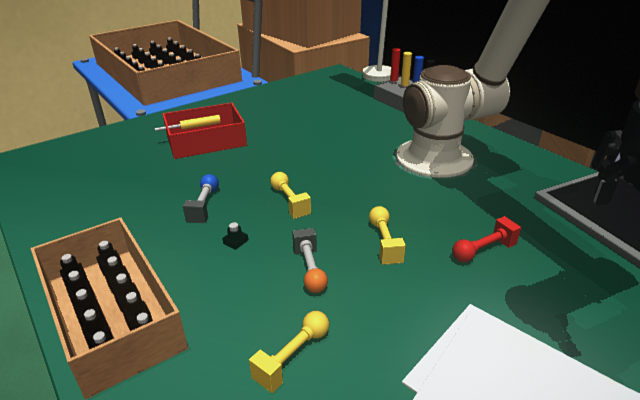

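View pics/top0.png

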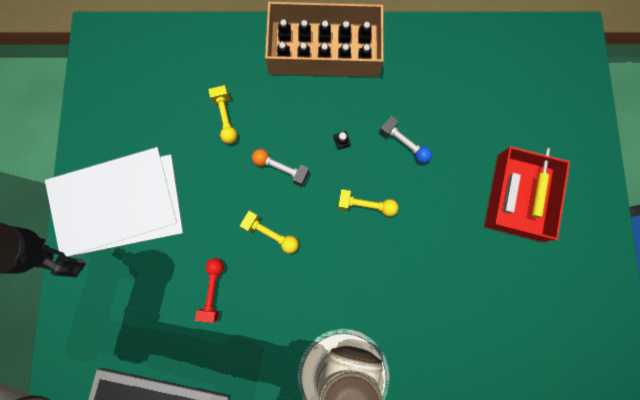

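The scene view shows the orange ball at (315,281) with its foot at (304,240). In the top view the ball is at (261,158) and the foot at (300,175). The mount is at (343,139) and the blue post's foot and ball are at (389,126) and (424,155), both clear of the orange post. I'll triangulate next.

```bash
cat > h.py <<'E'
import numpy as np, cv2
def ray(d,uv):
    u,v=uv; K=d["mtx"]; E=d["extrinsics"]
    r=E[:3,:3]@np.array([(u-K[0,2])/K[0,0],-(v-K[1,2])/K[1,1],-1.]); return E[:3,3],r/np.linalg.norm(r)
def atz(d,uv,z):
    o,r=ray(d,uv); return o+r*(z-o[2])/r[2]
def tri(obs):
    A=np.zeros((3,3));b=np.zeros(3);R=[ray(*o) for o in obs]
    for o,r in R: P=np.eye(3)-np.outer(r,r);A+=P;b+=P@o
    X=np.linalg.solve(A,b); return X,[np.linalg.norm((np.eye(3)-np.outer(r,r))@(X-o)) for o,r in R]
def proj(d,X):
    E=d["extrinsics"];p=E[:3,:3].T@(np.asarray(X,float)-E[:3,3]);K=d["mtx"]
    return np.array([K[0,0]*p[0]/-p[2]+K[0,2],K[1,1]*p[1]/p[2]+K[1,2]])
def orange(d,box=None):
    h=cv2.cvtColor(d["image"],cv2.COLOR_RGB2HSV); m=cv2.inRange(h,(5,150,60),(15,255,255))
    if box: k=np.zeros_like(m);x0,y0,x1,y1=box;k[y0:y1,x0:x1]=1;m=m*k
    n,l,s,c=cv2.connectedComponentsWithStats(m); i=1+np.argmax(s[1:,4])
    return cv2.minEnclosingCircle(np.argwhere(l==i)[:,::-1].astype(np.float32))
E
python3 - <<'E'
from h import *
S=dict(np.load("scene0.npz"));T=dict(np.load("top0.npz"))
a=orange(S,(280,250,350,310));b=orange(T,(240,140,280,180));print(a,b)
X,e=tri([(S,a[0]),(T,b[0])]);print("ball",X.round(1),np.round(e,1))
F,e=tri([(S,(304,240)),(T,(300,175))]);print("foot~",F.round(1),np.round(e,1))
for n,d,bx in(("scene",S,(270,210,350,310)),("top",T,(235,135,325,195))):
    x0,y0,x1,y1=bx;c=d["image"][y0:y1,x0:x1,::-1];cv2.imwrite(f"pics/c_{n}.png",cv2.resize(c,None,fx=5,fy=5,interpolation=cv2.INTER_CUBIC))
i1=cv2.imread("pics/c_scene.png");i2=cv2.imread("pics/c_top.png")
h=max(i1.shape[0],i2.shape[0]);o=np.zeros((h,i1.shape[1]+i2.shape[1],3),np.uint8);o[:i1.shape[0],:i1.shape[1]]=i1;o[:i2.shape[0],i1.shape[1]:]=i2;cv2.imwrite("pics/crop.png",cv2.resize(o,None,fx=.9,fy=.9));print(o.shape)
E
```

```text
((315.3769226074219, 280.0384521484375), 11.967585563659668) ((260.0, 157.25), 8.310484886169434)
ball [539.5 206.8  21.1] [0.8 0.8]
foot~ [491.4 103.1  24.4] [0.4 0.4]
(500, 850, 3)
```

View pics/crop.png

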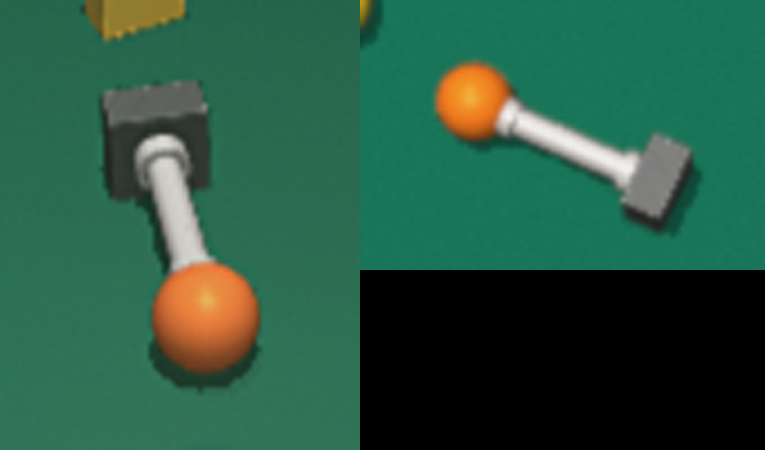

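Ball height comes out at 21 mm (22 expected), and the ball-to-foot distance is 114 mm (116 expected), so the fit is good. I'll turn the tool about 88° to line the jaws up with the post's y axis, and refine the foot from its top-face corners.

Emit:
{"api": "servo_tool", "payload": {"rows": [[1,0,0,0,0,0,8],[1,0,0,0,0,0,8],[1,0,0,0,0,0,8],[1,0,0,0,0,0,8],[1,0,0,0,0,0,8],[1,0,0,0,0,0,8],[1,0,0,0,0,0,8],[1,0,0,0,0,0,8],[1,0,0,0,0,0,8],[1,0,0,0,0,0,8],[1,0,0,0,0,0,8],[1,0,0,0,0,0,0]]}}

```text
clock: 1.3
position: [281.1, 557.8, 215.9]
ee_rot: [-0.539, 0.842, -0.0, -0.001]
contact_force: [0.9, -0.0, 0.1]
gripper_width: 85.4
```

```bash
cat >> h.py <<'E'
from scipy.spatial.transform import Rotation as R
def totool(st,target):   # cm in tool axes
    return R.from_quat(st["ee_rot"]).inv().apply(np.asarray(target)-st["position"])/10
E
python3 - <<'E'
from h import *
from bench import *
S=dict(np.load("scene0.npz"));T=dict(np.load("top0.npz"))
ct=[(235+(x-360)/4.5,135+y/4.5) for x,y in((656,135),(692,150),(656,220),(622,205))]
cs=[(270+x/4.5,210+y/4.5) for x,y in((103,92),(200,82),(208,118),(110,127))]
F,e=tri([(T,np.mean(ct,0)),(S,np.mean(cs,0))]);print("foot top",F.round(1),np.round(e,1))
B=np.array([539.5,206.8,21.1]);v=(B-F)[:2];L=np.hypot(*v);u=v/L;print("L",L,"yaw",np.degrees(np.arctan2(*u[::-1])),"sole",B[:2]-128*u,"end",B[:2]-150*u)
for d in(ct,cs):print([atz(T if d is ct else S,p,44)[:2].round(0).tolist() for p in d])
print("mount",atz(T,(343,139),30).round(),"yel",atz(T,(228,134),22).round())
st=read_state();M=R.from_quat(st["ee_rot"]).as_matrix();print(st["position"],M.round(3),"yaw y",np.degrees(np.arctan2(M[1,1],M[0,1])),st["joints"].round(2))
print(totool(st,[*B[:2],150]))
E
```

```text
foot top [488.8 100.7  38.9] [1. 1.]
L 117.57305523686796 yaw 64.4479712788557 sole [484.2896919   91.31917095] end [474.80042019  71.47090345]
[[513.0, 100.0], [504.0, 80.0], [464.0, 100.0], [473.0, 119.0]]
[[505.0, 86.0], [467.0, 106.0], [479.0, 129.0], [516.0, 108.0]]
mount [586.  -8.  30.] yel [603. 291.  22.]
[281.11064544 557.82229767 215.88732492] [[-0.418 -0.908 -0.   ]
 [-0.908  0.418 -0.001]
 [ 0.001 -0.    -1.   ]] yaw y 155.2606333231335 [ 1.36  0.39  0.01 -0.   -1.19 -1.79]
[ 21.05901693 -38.15704698   6.61710569]
```

Emit:
{"api": "servo_tool", "payload": {"rows": [[1,2.1,-3.8,0.3,0,0,0],[1,2.1,-3.8,0.3,0,0,0],[1,2.1,-3.8,0.3,0,0,0],[1,2.1,-3.8,0.3,0,0,0],[1,2.1,-3.8,0.3,0,0,0],[1,2.1,-3.8,0.3,0,0,0],[1,2.1,-3.8,0.3,0,0,0],[1,2.1,-3.8,0.3,0,0,0],[1,2.1,-3.8,0.3,0,0,0],[1,2.1,-3.8,0.3,0,0,0],[1,0,0,0,0,0,0],[1,0,0,0,0,0,0]]}}

```text
clock: 2.5
position: [538.7, 207.3, 186.0]
ee_rot: [-0.539, 0.842, 0.0, -0.001]
contact_force: [-0.8, -0.8, 1.2]
gripper_width: 85.5
```

```bash
python3 - <<'E'
from h import *
from bench import *
d=get_image("wrist");cv2.imwrite("pics/w1.png",d["image"][:,:,::-1]);np.savez("w1.npz",**{k:d[k] for k in("image","mtx","extrinsics")})
st=read_state();M=R.from_quat(st["ee_rot"]).as_matrix();print(st["position"],"yaw y",np.degrees(np.arctan2(M[1,1],M[0,1])),st["joints"].round(2),d["extrinsics"][:3].round(2).tolist())
print(totool(st,[539.5,206.8,100]), proj(d,[539.5,206.8,21]))
a=orange(d);print(a,atz(d,a[0],22))
T=dict(np.load("top0.npz"));S=dict(np.load("scene0.npz"))
X,e=tri([(d,a[0]),(S,orange(S,(280,250,350,310))[0]),(T,orange(T,(240,140,280,180))[0])]);print(X,e)
E
```

```text
[538.31933958 208.15591724 186.23058837] yaw y 155.31854111168036 [ 0.65  0.33 -0.16 -0.   -1.09 -1.08] [[-0.91, -0.4, -0.13, 504.4], [0.42, -0.86, -0.29, 133.15], [0.0, -0.31, 0.95, 343.42]]
[ 0.07078838 -0.16761098  8.62301362] [317.86671848 180.28125023]
((319.0666809082031, 180.06666564941406), 19.39965057373047) [538.06792995 206.90908463  22.        ]
[538.99245349 206.86117648  21.08409341] [np.float64(0.8674465301547221), np.float64(0.42186279477581884), np.float64(1.1866074736566266)]
```

View pics/w1.png

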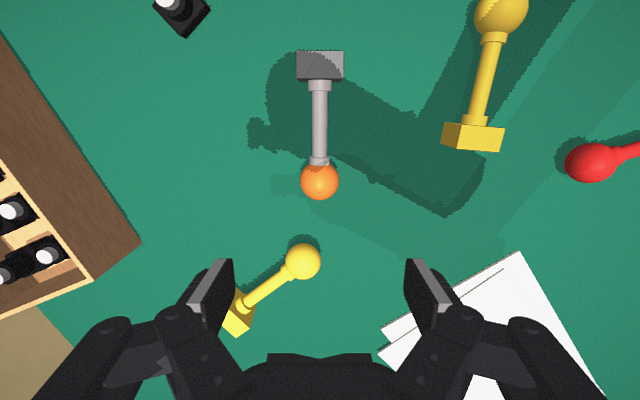

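The wrist view has the ball at (319,180) and the foot at (320,65). The axis is upright in the image, so the jaws are aligned within about a degree. All three views agree on the ball to about 1 mm, and nothing stands where the fingers will go. Next I descend astride the ball.

Emit:
{"api": "servo_tool", "payload": {"rows": [[1,0,-0.05,4,0,0,0],[1,0,-0.05,4,0,0,0],[1,0,0,3.5,0,0,0],[1,0,0,2.6,0,0,0],[1,0,0,1.6,0,0,0],[1,0,0,1.0,0,0,0],[1,0,0,0.4,0,0,0],[1,0,0,0,0,0,0],[1,0,0,0,0,0,0]]}}

```text
clock: 3.45
position: [539.9, 208.7, 16.5]
ee_rot: [-0.54, 0.842, -0.0, 0.001]
contact_force: [-0.0, -1.3, -0.3]
gripper_width: 85.4
```

```bash
python3 - <<'E'
from h import *
from bench import *
W=dict(np.load("w1.npz"))
for p in((297,51),(343,51),(320,51)):
    X=atz(W,p,44);v=np.array([539,206.9])-X[:2];print(X.round(1),np.hypot(*v),np.degrees(np.arctan2(v[1],v[0])))
st=read_state();print(st["position"],totool(st,[539,206.9,15]),st["contact_force"])
d=get_image("wrist");cv2.imwrite("pics/w2.png",d["image"][:,:,::-1])
E
```

```text
[503.4  83.3  44. ] 128.6484701324218 73.92114054305578
[465.2 100.9  44. ] 129.1906169988913 55.16628801993891
[484.3  92.1  44. ] 127.19672248330649 64.5239502820395
[539.89653304 208.65348537  16.54704992] [0.19703522 0.00837535 0.1543549 ] [-0.02308885 -1.33808689 -0.319812  ]
```

View pics/w2.png

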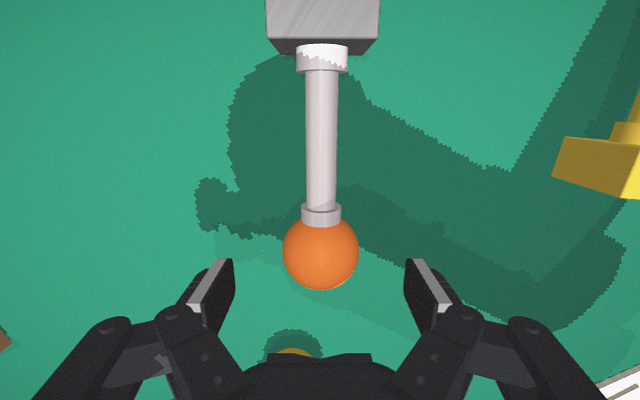

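The ball is at (321,252), centred between the pads (edges near 233 and 404). The sole measures 127 mm from the ball at yaw 64.5°. I'll shift 2 mm toward the foot and close.

Emit:
{"api": "servo_tool", "payload": {"rows": [[1,0.15,0,0.05,0,0,0],[0.2,0,0,0,0,0,0],[0.2,0,0,0,0,0,0],[0.2,0,0,0,0,0,0],[0.2,0,0,0,0,0,0],[0.2,0,0,0,0,0,0],[0.2,0,0,0,0,0,0],[0.2,0,0,0,0,0,0]]}}

```text
clock: 4.3
position: [539.1, 206.6, 15.5]
ee_rot: [-0.539, 0.842, -0.0, 0.0]
contact_force: [-0.7, -1.3, 4.9]
gripper_width: 33.6
```

```bash
python3 - <<'E'
from h import *
from bench import *
st=read_state();M=R.from_quat(st["ee_rot"]).as_matrix();print(st["position"],st["contact_force"],st["gripper_width"],"tool x yaw",np.degrees(np.arctan2(M[1,0],M[0,0])))
d=get_image("wrist");cv2.imwrite("pics/w3.png",d["image"][:,:,::-1]);a=orange(d);print(a,atz(d,a[0],22))
# arc, from th0 to th0+90 (tool x = -u, tool z = -up), cm
th0=np.degrees(np.arctan2(22,128));r=13.0;th=np.radians(th0+np.arange(0,91,5))
p=np.c_[-r*np.cos(th),-r*np.sin(th)];print(np.diff(p,axis=0).round(2).tolist())
E
```

```text
[539.09221692 206.55345558  15.54089431] [-0.65191409 -1.3083386   4.90372826] 33.578603872167704 tool x yaw -114.74710244929653
((319.0, 255.34091186523438), 38.68563461303711) [539.20663294 207.36485501  22.        ]
[[0.24, -1.11], [0.34, -1.08], [0.43, -1.05], [0.52, -1.01], [0.61, -0.96], [0.69, -0.9], [0.76, -0.84], [0.83, -0.77], [0.9, -0.69], [0.95, -0.61], [1.0, -0.53], [1.05, -0.44], [1.08, -0.35], [1.11, -0.25], [1.12, -0.15], [1.13, -0.05], [1.13, 0.04], [1.13, 0.14]]
```

View pics/w3.png

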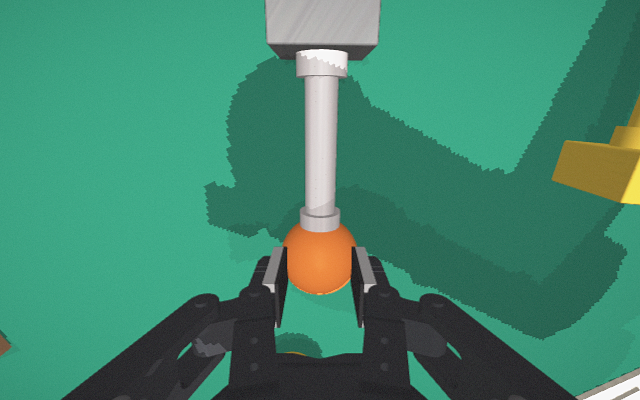

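Width reads 33.6 mm, which is less than the 44 mm ball diameter. I'll check where the pads actually are, and whether they've finished closing, before lifting.

```bash
python3 - <<'E'
from h import *
from bench import *
d=get_image("wrist");st=read_state();M=R.from_quat(st["ee_rot"]).as_matrix();p=st["position"];print(st["gripper_width"],st["contact_force"],p)
for n,o in(("tcp",(0,0,0)),("grasp",(0,0,-8)),("tip",(0,0,11)),("tipL+x",(11,17,11)),("tipL-x",(-11,17,11)),("gL+x",(11,17,-8)),("gL-x",(-11,17,-8))): print(n,proj(d,p+M@np.array(o,float)).round())
print("ball",proj(d,[539,206.9,22]).round(), orange(d))
f=493.5
c=d["image"][200:350,220:420,::-1];cv2.imwrite("pics/w4.png",cv2.resize(c,None,fx=4,fy=4,interpolation=cv2.INTER_CUBIC))
E
```

```text
34.04914501862861 [-0.18844376 -1.37749804  5.29218369] [539.08390497 206.56063925  15.53525306]
tcp [319. 249.]
grasp [319. 255.]
tip [319. 241.]
tipL+x [346. 224.]
tipL-x [345. 256.]
gL+x [349. 238.]
gL-x [348. 272.]
ball [319. 255.] ((319.1191711425781, 255.31100463867188), 38.736270904541016)
```

View pics/w4.png

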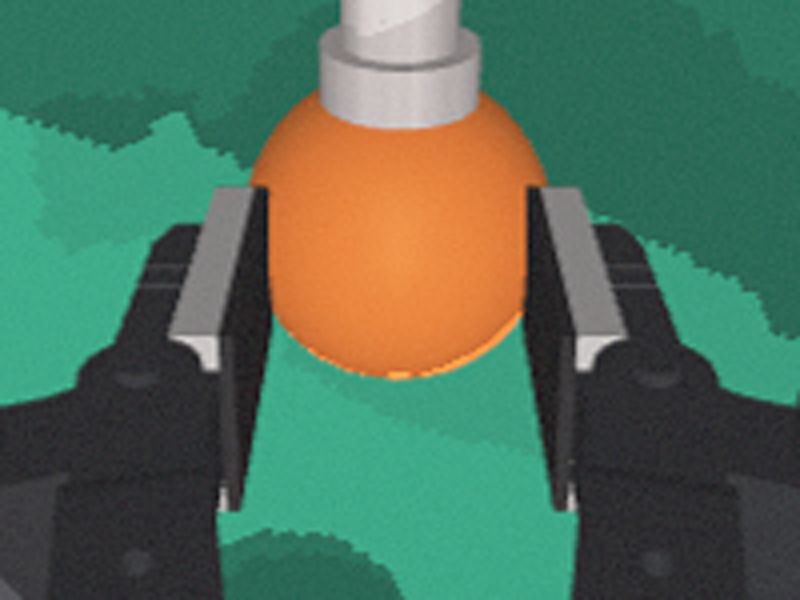

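```bash
python3 - <<'E'
from h import *
from bench import *
from scipy.optimize import least_squares
d=get_image("wrist");st=read_state();M=R.from_quat(st["ee_rot"]).as_matrix();p=st["position"]
print("f",d["mtx"][0,0],"cam in tool",(M.T@(d["extrinsics"][:3,3]-p)).round(1))
c=lambda x,y:np.array([220+x/4,200+y/4])
# closed: pad corner pairs half-gap and row
obs={"A":(c(253,187),c(543,187)),"C":(c(218,338),c(577,338)),"D":(c(240,510),c(555,510)),"E":(c(271,310),c(526,310))}
for n,(l,r) in obs.items():
    for x in ((11,) if n in"AC" else(-11,)):
        h=(r-l)[0]/2;v=l[1];cx=(r+l)[0]/2
        f=lambda q:proj(d,p+M@np.array([x,q[0],q[1]]))-[cx+h,v]
        s=least_squares(f,[17,0]);print(n,"half gap",s.x[0].round(1),"tool z",s.x[1].round(1),s.cost.round(2))
print(R.from_matrix(M.T@d["extrinsics"][:3,:3]).as_matrix().round(3))
E
```

```text
f 295.44501567776126 cam in tool [  81.8    0.2 -157.4]
A half gap 19.4 tool z -18.8 0.0
C half gap 18.9 tool z -52.6 0.0
D half gap 17.6 tool z -52.4 0.0
E half gap 18.5 tool z -13.3 0.0
[[ 0.     0.949  0.315]
 [ 1.    -0.001  0.   ]
 [ 0.     0.315 -0.949]]
```

The pad corners put the tips about 16 mm behind the TCP, so at z≈32. That agrees with the 34 mm chord and the 5 N upward force: the tips are holding the upper cap of the ball. I'll check this from the scene camera.

```bash
python3 - <<'E'
from h import *
from bench import *
d=get_image("scene");st=read_state();M=R.from_quat(st["ee_rot"]).as_matrix();p=st["position"]
for n,o in(("tcp",(0,0,0)),("tip+11",(0,0,11)),("-16",(0,0,-16)),("L-16",(0,22,-16)),("R-16",(0,-22,-16)),("L11",(0,22,11)),("R11",(0,-22,11))): print(n,(4*(proj(d,p+M@np.array(o,float))-[240,180])).round())
print("ball",4*(proj(d,[539,206.9,22])-[240,180]))
c=d["image"][180:320,240:420,::-1];cv2.imwrite("pics/s2.png",cv2.resize(c,None,fx=4,fy=4,interpolation=cv2.INTER_CUBIC))
E
```

```text
tcp [300. 408.]
tip+11 [301. 426.]
-16 [300. 382.]
L-16 [347. 375.]
R-16 [252. 389.]
L11 [348. 419.]
R11 [254. 433.]
ball [300.74962037 398.17142227]
```

View pics/s2.png

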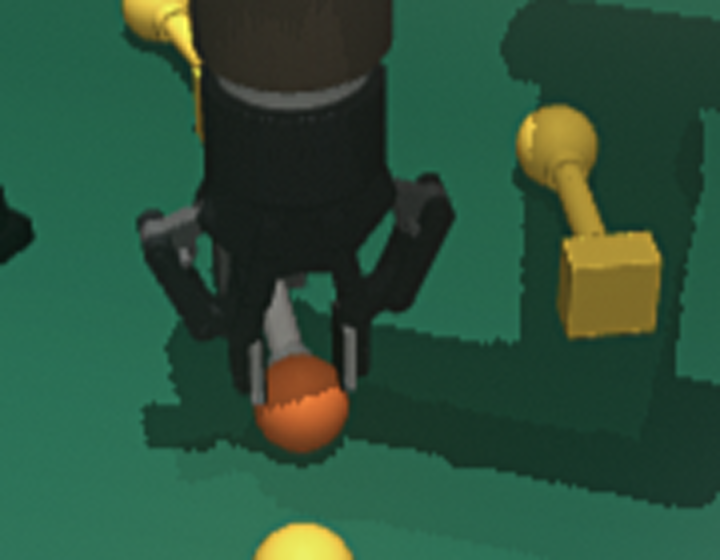

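The scene view agrees: the fingertips end at crop (258,402) and (350,388), near the ball's upper half rather than 11 mm ahead of the TCP. The fingers really reach about 26 mm less than stated. I'll reopen, go 23 mm lower and close again.

Emit:
{"api": "servo_tool", "payload": {"rows": [[1,0,0,0,0,0,0],[1,0,0,0,0,0,0],[1,0,0,0,0,0,0],[1,0,0,0,0,0,0],[1,0,0,0.8,0,0,0],[1,0,0,0.8,0,0,0],[1,0,0,0.7,0,0,0],[1,0,0,0,0,0,0]]}}

```text
clock: 5.3
position: [537.7, 205.9, -9.7]
ee_rot: [-0.539, 0.842, -0.0, -0.002]
contact_force: [0.8, 0.1, -0.0]
gripper_width: 85.2
```

Emit:
{"api": "servo_tool", "payload": {"rows": [[0.2,0,0,0,0,0,0],[0.2,0,0,0,0,0,0],[0.2,0,0,0,0,0,0],[0.2,0,0,0,0,0,0],[0.2,0,0,0,0,0,0],[0.2,0,0,0,0,0,0],[0.2,0,0,0,0,0,0],[0.2,0,0,0,0,0,0]]}}

```text
clock: 6.1
position: [539.2, 206.7, -7.4]
ee_rot: [-0.539, 0.842, -0.0, 0.001]
contact_force: [0.3, -1.0, 5.1]
gripper_width: 41.2
```

```bash
python3 - <<'E'
from h import *
from bench import *
st=read_state();print(st["position"],st["contact_force"],st["gripper_width"])
d=get_image("wrist");a=orange(d);print(a,atz(d,a[0],22))
c=d["image"][150:350,200:440,::-1];cv2.imwrite("pics/w5.png",cv2.resize(c,None,fx=3,fy=3,interpolation=cv2.INTER_CUBIC))
E
```

```text
[539.19163444 206.70204557  -7.35088062] [ 0.282308   -1.01044774  5.1149665 ] 41.24446135105687
((318.7488708496094, 278.2873229980469), 45.08083724975586) [539.55030299 207.76325739  22.        ]
```

View pics/w5.png

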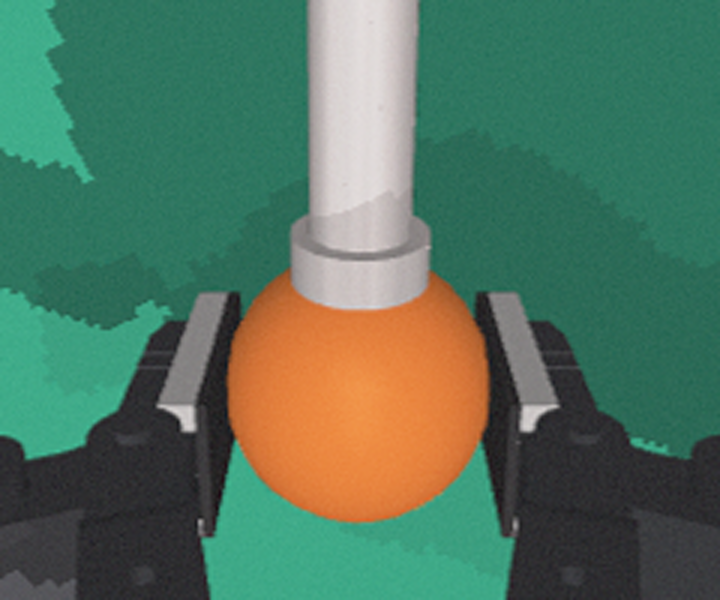

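The pads now straddle the ball at its equator. Width reads 41 mm against a 44 mm ball, which fits the roughly 3 mm under-reading seen in the images. Now the first half of the 130 mm arc, keeping the tool vertical so the ball swivels in the pads.

Emit:
{"api": "servo_tool", "payload": {"rows": [[0.2,0.24,0,-1.11,0,0,0],[0.2,0.34,0,-1.08,0,0,0],[0.2,0.43,0,-1.05,0,0,0],[0.2,0.52,0,-1.01,0,0,0],[0.2,0,0,0,0,0,0]]}}

```text
clock: 6.65
position: [532.2, 192.1, 36.2]
ee_rot: [-0.539, 0.842, 0.0, 0.001]
contact_force: [-0.0, 1.2, -0.2]
gripper_width: 41.5
```

```bash
python3 - <<'E'
from h import *
from bench import *
st=read_state();print(st["position"],st["contact_force"],st["wrist_torque"],st["gripper_width"])
d=get_image("scene")
c=d["image"][180:320,240:420,::-1];cv2.imwrite("pics/s3.png",cv2.resize(c,None,fx=4,fy=4,interpolation=cv2.INTER_CUBIC))
E
```

```text
[532.16451965 192.13910172  36.15429229] [-0.02760693  1.18427565 -0.19288029] [ 0.32993932 -0.12438498 -0.00727778] 41.49068166734783
```

View pics/s3.png

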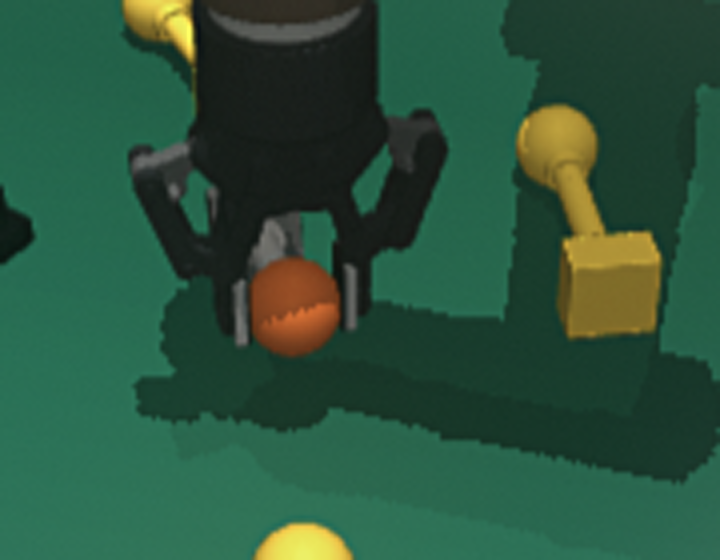

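The ball has risen in the jaws and is swivelling, and the wrist force is near zero, so the foot still carries the weight. I'll continue the arc.

Emit:
{"api": "servo_tool", "payload": {"rows": [[0.2,0.61,0,-0.96,0,0,0],[0.2,0.69,0,-0.9,0,0,0],[0.2,0.76,0,-0.84,0,0,0],[0.2,0.83,0,-0.77,0,0,0],[0.2,0.9,0,-0.69,0,0,0],[0.2,0.95,0,-0.61,0,0,0],[0.2,0,0,0,0,0,0]]}}

```text
clock: 7.4
position: [512.2, 148.6, 83.5]
ee_rot: [-0.539, 0.842, -0.0, 0.001]
contact_force: [-0.4, 2.6, 3.5]
gripper_width: 41.4
```

```bash
python3 - <<'E'
from h import *
from bench import *
st=read_state();print(st["position"],st["contact_force"],st["wrist_torque"],st["gripper_width"])
u=np.array([np.cos(np.radians(64.7)),np.sin(np.radians(64.7))])
th=np.radians(9.75+50);print("expected TCP",np.array([539.2,206.7])-u*(128-130*np.cos(th)),-7.4-22+130*np.sin(th))
E
```

```text
[512.18099162 148.59216229  83.45312936] [-0.39012534  2.61931595  3.47891837] [ 0.8031996   0.12255675 -0.02106193] 41.39619682743129
expected TCP [512.48612365 150.18635765] 82.89861567657144
```

On track, within 2 mm of the planned arc with small forces. Last 40° of the arc, slower at the end.

Emit:
{"api": "servo_tool", "payload": {"rows": [[0.2,1.0,0,-0.53,0,0,0],[0.2,1.05,0,-0.44,0,0,0],[0.2,1.08,0,-0.35,0,0,0],[0.2,1.11,0,-0.25,0,0,0],[0.2,1.12,0,-0.15,0,0,0],[0.2,1.13,0,-0.05,0,0,0],[0.2,0.6,0,0.02,0,0,0],[0.2,0.53,0,0.02,0,0,0],[0.2,0.6,0,0.06,0,0,0],[0.2,0.53,0,0.08,0,0,0],[0.2,0,0,0,0,0,0],[0.2,0,0,0,0,0,0]]}}

```text
clock: 8.6
position: [475.5, 69.8, 99.0]
ee_rot: [-0.539, 0.842, -0.0, -0.0]
contact_force: [-1.8, 3.1, 9.6]
gripper_width: 41.4
```

```bash
python3 - <<'E'
from h import *
from bench import *
st=read_state();print(st["position"],st["contact_force"],st["wrist_torque"],st["gripper_width"])
u=np.array([np.cos(np.radians(64.7)),np.sin(np.radians(64.7))])
print("expected TCP",np.array([539.2,206.7])-u*150,-7.4+106)
S=get_image("scene");T=get_image("top")
sole=np.array([539,206.9])-128*u
for n,d in(("S",S),("T",T)):print(n,[proj(d,[*(sole-22*u),z]).round().tolist() for z in(0,128)])
a=S["image"][150:300,220:370,::-1];b=T["image"][120:220,240:340,::-1]
cv2.imwrite("pics/e1.png",np.hstack([cv2.resize(a,(400,400),interpolation=cv2.INTER_CUBIC),cv2.resize(b,(400,400),interpolation=cv2.INTER_CUBIC)]))
E
```

```text
[475.51263415  69.81141658  98.9894816 ] [-1.83721757  3.06137892  9.57086792] [1.00268319 0.94422666 0.0081773 ] 41.42308023726905
expected TCP [475.09632049  71.08761755] 98.6
S [[302.0, 239.0], [300.0, 187.0]]
T [[312.0, 183.0], [312.0, 171.0]]
```

View pics/e1.png

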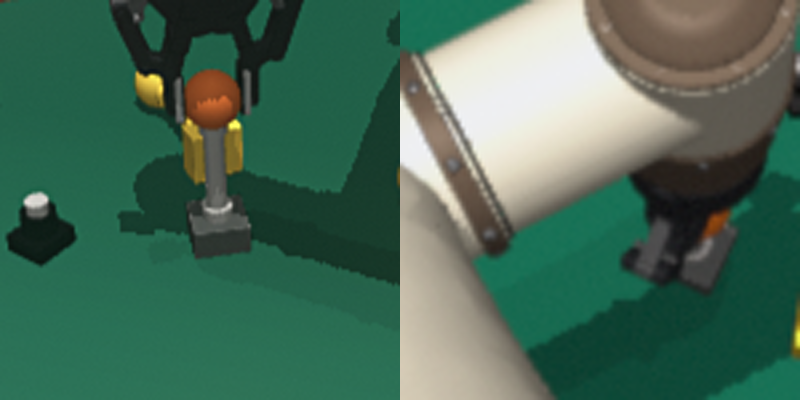

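The post stands upright: ball at crop (212,98), foot at (219,231) flat on the bench, with about 10 N of seating force. I'll relieve the small preload, open, and go straight up.

Emit:
{"api": "servo_tool", "payload": {"rows": [[0.2,-0.1,0,-0.05,0,0,0],[0.2,0,0,0,0,0,0],[1,0,0,0,0,0,0],[1,0,0,0,0,0,0],[1,0,0,0,0,0,0],[1,0,0,0,0,0,0],[1,0,0,0,0,0,0],[1,0,0,0,0,0,0],[1,0,0,0,0,0,0]]}}

```text
clock: 9.6
position: [476.3, 71.1, 98.6]
ee_rot: [-0.539, 0.842, 0.0, -0.0]
contact_force: [-0.1, -0.9, -0.1]
gripper_width: 85.4
```

Emit:
{"api": "servo_tool", "payload": {"rows": [[1,0,0,-0.5,0,0,0],[1,0,0,-1.5,0,0,0],[1,0,0,-2.5,0,0,0],[1,0,0,-2.5,0,0,0],[1,0,0,-2.5,0,0,0],[1,0,0,-2,0,0,0],[1,0,0,-1,0,0,0],[1,0,0,0,0,0,0],[1,0,0,0,0,0,0],[1,0,0,0,0,0,0]]}}

```text
clock: 10.6
position: [475.5, 70.8, 222.3]
ee_rot: [-0.539, 0.842, 0.0, -0.001]
contact_force: [0.6, -0.6, -0.1]
gripper_width: 85.5
```

```bash
python3 - <<'E'
from h import *
from bench import *
st=read_state();print(st["position"],st["contact_force"],st["gripper_width"])
S=get_image("scene");W=get_image("wrist")
a=orange(S,(270,150,330,230));b=orange(W);print(a,b)
X,e=tri([(S,a[0]),(W,b[0])]);print("ball",X,e)
c=S["image"][130:300,160:430,::-1]
cv2.imwrite("pics/e2.png",np.hstack([cv2.resize(c,(450,283),interpolation=cv2.INTER_CUBIC),cv2.resize(W["image"][:,120:520,::-1],(283,283))]))
E
```

```text
[475.51643516  70.82134427 222.29215413] [ 0.64034496 -0.58580432 -0.0677617 ] 85.54217157404162
((299.3999938964844, 187.0), 11.007369995117188) ((319.2627258300781, 200.059326171875), 24.214622497558594)
ball [475.35186401  71.2418706  127.5950774 ] [np.float64(0.21930517238437136), np.float64(0.21930517238425734)]
```

View pics/e2.png

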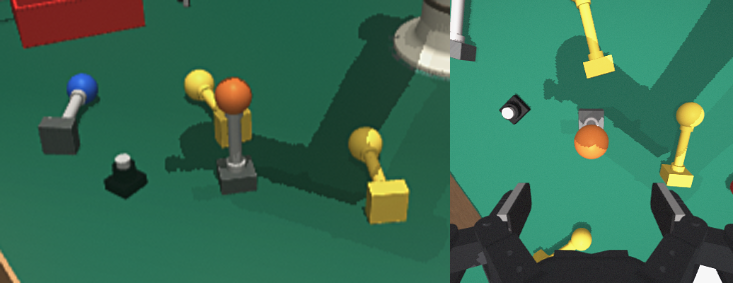

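The post stands free. Its ball measures (475.4, 71.2, 127.6) against (475.1, 71.1, 128) planned. The blue post, the mount and the look-alikes are where they were.

```bash
python3 -c "
from bench import *
print(job_done())"
```

```text
the job is handed in; nothing more can be done
None
```

The orange post now stands upright on its square foot, and I have handed the job in. I gripped the ball across the post's y axis and swung it 90° on a 130 mm arc about the sole's edge. I let go only once the foot was seated, then raised the open gripper clear by about 12 s of the 35 s allowed.

**Final check:** from two views the ball centre is at (475.4, 71.2, 127.6) mm, against (475.1, 71.1, 128) planned. Nothing touches the robot. The blue post, the mount block and the look-alikes appear where they were; I checked them by eye, not by measurement.

**Forces:** the highest wrist force I read was about 10 N, when the foot seated. I read it only at the end of each move.

**What disagreed:**
- **Finger reach:** the fingertips stood about 26 mm farther back than the text says. My first closing therefore caught only the top of the ball, with a 34 mm opening. I reopened without lifting the post, went about 23 mm lower and gripped again at the middle of the ball.
- **Opening reading:** the reported finger opening came out about 3 mm low on the ball, 41 mm against 44 mm.

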